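# Throttle the ball valve and hold the contact probe on the pipe

## Task

First turn the red lever of the ball valve to half open, 45 degrees from closed, and take your hand off it. Then lift the orange contact probe out of its wooden stand and hold its brass tip on the yellow dot of the pipe clamp, with the probe square to the pad and pressed lightly, so that the sprung tip is pushed in about half way. Finish while still holding the probe there, steady; do not press hard, do not turn the clamp on the pipe, and leave the paint tin, the brush and the roll of tape where they are.

Things in the scene. Friction and masses are not known exactly. Their poses are not given: they have to be found in the camera images.
- valve (a joint): Opening angle of the ball valve in rad: 0 closed (lever across the pipe, pointing to the robot's side), pi/2 fully open (lever along the pipe, over its +y end in the frame of valve_axis). The lever turns clockwise seen from above as it opens, needs about 0.2 N m and stays where it is left. It starts nearly closed.
- valve_axis (a point): Point on the vertical turning axis of the lever, at the mid-height of the lever's red sleeve (120 mm above the table). It is fixed to the pipe rig: y along the grey steel pipe (34 mm thick, 320 mm long, its axis 70 mm above the table), x across the pipe away from the robot's side, z up. The rig stands on a plywood board 100 x 330 x 18 mm; the brass valve body (about 46 mm wide) is in the middle and reaches 93 mm above the table.
- lever_grip (a point): Centre of the lever's red sleeve, 90 mm from the turning axis. The sleeve is 75 mm long, 18 mm wide and 16 mm high (112 to 128 mm above the table), free underneath, and can be pinched across its width from above. x points along the lever to the turning axis, z up.
- dot (a point): Centre of the yellow dot (16 mm across, black point in the middle) on the flat aluminium pad (36 x 34 mm) of the pipe clamp, on the -y half of the pipe. z is the outward normal of the pad: it leans from the vertical across the pipe to the robot's side (-x of valve_axis) by 0 to 0.4 rad. The dot lies 30 mm from the pipe's axis. The clamp is tight on the pipe, but hard knocks or pulls would turn it.
- probe_grip (a point): Centre of the orange square grip of the contact probe (26 x 26 mm across, 70 mm long; x and y are square to its faces, z along the probe, away from the tip). The top of the grip is 35 mm above this point, and a small 18 mm wide black button stands 4 mm above that. 35 mm below it is a black collar (36 mm wide, 6 mm thick); below the collar a 20 mm thick nose 26 mm long, then the brass tip. The probe weighs about 130 g. It starts upright, tip down, in its stand.
- tip_end (a point): Lower end of the brass tip (10 mm thick, round end), on the probe's axis, 89 mm from probe_grip when the tip is out. The tip is sprung and slides into the nose by at most 12 mm: about 0.8 N to start it, about 3 N at half travel, 5.6 N at full travel.
- stand: Fixed wooden block 80 x 80 x 60 mm with a vertical 28 mm hole through its middle; origin at the centre of its underside. The probe's collar rests on its top, so that the probe must be raised at least 50 mm to come clear. It stands to the right or to the left of the pipe rig; the paint tin stands on the other side.
- saddle: The pipe clamp that carries the pad and the yellow dot; origin on the pipe's axis (30 mm under the dot along the pad's normal).
- probe: The probe; origin on its axis at the collar's underside, 41 mm from probe_grip towards the tip; z as there.
- tin: Bystander: closed paint tin, 90 mm wide, 110 mm high; origin at the centre of its underside.
- brush: Bystander: paint brush 200 mm long lying flat in front of the robot, under 30 mm high; origin in its middle.
- tape: Bystander: roll of blue tape, 100 mm wide, 24 mm high, lying flat beyond the rig; origin at the centre of its underside.
There are look-alikes about, which are no part of the job. There is more than one size of the stand; the job needs the middle-sized.

How it is judged (in metres and radians):
On the way, in this order (a step that is already met when the one before it is completed fails the run):
1. the valve is half open (45 degrees within 7) and the hand is off the lever (value of joint valve between 0.663 and 0.907 rad and contact force between the arm and valve below 0.1 N), for 0.2 s.
2. the probe is out of its stand, carried by the fingers (z of tip_end in the frame of stand above 0.06 m and contact force between the fingers and probe above 1 N), for 0.2 s.
At the end, for the whole second after the job is handed in: Valve at 45 degrees within 7; the fingers hold the probe clear of its stand and steady, its tip end touching within 8 mm of the dot's centre, its axis within 8 degrees of the pad's normal, the tip pushed in by about 2 to 10 of its 12 mm, pressing with 0.8 to 8 N (value of joint valve between 0.663 and 0.907 rad and distance between tip_end and dot below 0.008 m and angle between the z axis of probe_grip and the z axis of dot, either way round below 0.14 rad and z of probe_grip in the frame of dot between 0.078 and 0.0875 m and contact force between probe and saddle between 0.8 and 8 N and contact force between the fingers and probe above 1 N and contact force between probe and stand below 0.1 N and linear speed of probe below 0.02 m/s); the arm keeps its last pose, push and grip.
It fails at once if the probe is pressed hard (over 15 N) on the clamp (contact force between probe and saddle above 15 N).
It fails at once if the clamp is turned on the pipe (dot moved over 6 mm) (distance of dot from where it was at the start of the episode above 0.006 m).
It fails at once if the paint tin, the brush or the tape is moved over 30 mm (distance of any of tin, brush, tape from where it was at the start of the episode above 0.03 m).
It also fails if it takes over 51 s, if anything falls off the work surface, if the arm or the gripper's body presses on something with over 40 N, if the wrist force passes 120 N, or if a joint passes its speed limit or range.

## Robot

A 7-joint arm with a two-finger parallel gripper is mounted at the origin on the work surface. World frame = base frame: x ahead of the robot, y to its left, z up, the work surface at z = 0. Lengths are in m, angles in degrees, forces in N, time in s.
With the tool pointing down it reaches from about 0.425 to 0.975 m from the base axis. Payload 16.7 kg.
Tool frame: the origin (TCP) lies at the very end of the fingers, on their centre line; the grasp point (between the pads) lies 19 mm behind it (grip_depth is the distance from the TCP to the grasp point, in m); z points along the fingers, y is the direction in which the jaws open and shut (so a half turn about z gives the same grasp; the last joint's range is limited). The gripper opens to 85 mm and grips with 20 to 120 N. Pads are 22 mm wide; open, the fingers measure 114 mm over their backs; the gripper's body (76 mm by 85 mm) begins 54 mm behind the grasp point. The pads swing forward as they close: fully open they stand 13 mm farther back than shut.
Start: joints at [55.892, 24.414, 4.234, 92.017, -1.954, 63.644, -3.845], TCP at [0.291, -0.609, 0.231] pointing down, gripper open.
Joint ranges: [-163.25, 163.25], [-28.42, 122.38], [-70.27, 78.77], [12.13, 141.07], [-58.53, 238.53], [9.26, 117.41], [-156.51, 156.51]. Speed limits (degrees/s): [108.29, 108.29, 136.94, 136.94, 172.46, 172.46, 172.46].

## Interface

Orientations are given as a 3x3 rotation matrix whose columns are the frame's x, y, z axes.
In Python, from plant import * gives the robot as it stands.
- The arm moves only by the shell command python3 -m inch 'ROWS' [FORCE]. ROWS is JSON, a list that holds one entry, the list of rows, each a list of 7 numbers: the shift along the tool's x, y, z in cm, then the turn, a rotation vector about the tool's x, y, z in degrees, then the finger opening in cm, from 0 to 8.54. In form: [[[tx, ty, tz, rx, ry, rz, gripper], ...]]. A call has 1 to 20 rows; each row shifts and turns the commanded pose from where the row before left it, along the tool's axes as they then stand; what a row does not reach is not made up. A row lasts 1/10 s, in which the tool goes at most 50 mm and 8.59 degrees, less where a joint would pass 70% of its speed; a pose out of reach is approached as far as the arm can. A call with a gripper value outside its range is refused whole. The fingers move at their own pace and stop on an object; FORCE is the grip in N (left out, the last holds). Time passes only in rows, so rows that do not move let the fingers close. It gives the time, the measured TCP pose, the force and the opening at its end, in the units of the state.
- read_state(): the state, without advancing time (a new reading comes with each control period).
- snapshot(name): name is "side" or "top"; returns a dict with "image" (400x640x3 uint8, blue, green, red), "mtx" (3x3 intrinsics, pixels), "origin" and "rotation" of the camera in the world. Camera axes: x right, y down, z forward; pixel columns grow to the right and rows downward; lengths in m; the calibration is good to about 2 mm. A picture is of the moment at which its call begins. There is no depth.
- job_done(): hands the job in, once; it reports no verdict.
The state is a dict: "time_s": time; "q": joint angles; "joint_vel": joint speeds; "joint_torque": joint torques, N m; "tool_pos": TCP position; "orientation": TCP orientation; "wrist_force": force on the tool from outside, world axes, zero at the start; "torque": the same for the moment, N m; "opening": finger opening in m.
Only numpy, scipy, OpenCV 4.12 (cv2) and the standard library are available. Lean on these libraries where they do the work, as an engineer would, in place of code of your own. Each camera call takes 0.05 s, during which the arm holds its last target.

## Working session

There is one attempt and no reset: what is moved stays moved. The work goes in short steps, Python scripts to look and compute and a shell command to move; the robot and the scene stay as the last step left them, time stands still between calls to the robot, and variables do not carry over. Pictures are saved under pics/ and viewed, and the job is handed in when it is done.

```bash
ls; mkdir -p pics; python3 - <<'E'
from plant import *
import cv2,numpy as np
s=read_state();print({k:np.round(v,3).tolist() for k,v in s.items()})
for n in("side","top"):
    d=snapshot(n);cv2.imwrite(f"pics/{n}0.png",d["image"]);np.savez(f"{n}0.npz",**d)
    print(n,d["mtx"],d["origin"],d["rotation"])
E
```

```text
pics
{'time_s': 0.0, 'q': [55.893, 24.449, 4.23, 92.053, -1.954, 63.642, -3.845], 'joint_vel': [-0.072, 0.005, 0.021, -0.009, -0.025, 0.047, -0.002], 'joint_torque': [0.002, -94.983, 3.762, -46.352, 0.019, 0.01, -0.0], 'tool_pos': [0.291, -0.609, 0.231], 'orientation': [[0.902, 0.431, -0.001], [0.431, -0.902, 0.001], [-0.0, -0.001, -1.0]], 'wrist_force': [-0.452, -0.414, 0.232], 'torque': [0.022, -0.004, -0.0], 'opening': 0.086}
side [[453.64784614   0.         324.56521537]
 [  0.         453.64784614 201.55434033]
 [  0.           0.           1.        ]] [0.31638293 0.81301963 0.72215333] [[-0.94601925 -0.19231059  0.26089119]
 [-0.32409421  0.55323561 -0.76739384]
 [ 0.00324367 -0.81052267 -0.58569828]]
top [[440.34728004   0.         318.36823992]
 [  0.         440.34728004 189.78769764]
 [  0.           0.           1.        ]] [0.3271341  0.0074206  1.37335791] [[-0.07827147 -0.97257741  0.21901316]
 [-0.99691396  0.07503347 -0.02307656]
 [ 0.00601043 -0.22014351 -0.97544898]]
```

View pics/side0.png

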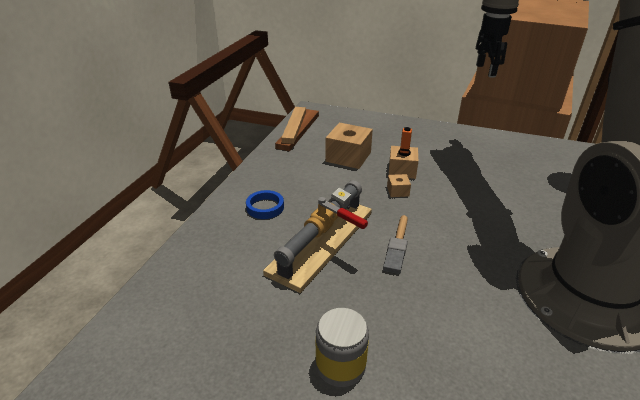

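View pics/top0.png

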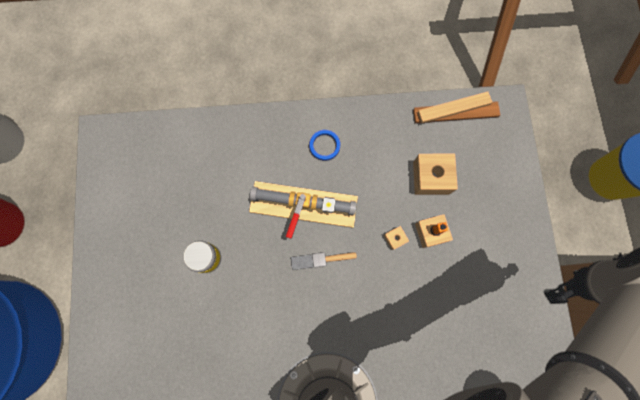

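Both views show the rig in the middle, with the red lever pointing to the robot (top view 291,225), the pad with the dot at (329,205), and the probe in the middle-sized stand at (436,230). I'll zoom in and measure next.

```bash
cat > h.py <<'E'
import numpy as np,cv2
def load(f): return dict(np.load(f))
def ray(d,p):
    v=d["rotation"]@np.linalg.solve(d["mtx"],[p[0],p[1],1.]);return d["origin"],v/np.linalg.norm(v)
def plane(d,p,z):
    o,v=ray(d,p);return o+v*(z-o[2])/v[2]
def tri(d1,p1,d2,p2):
    o1,v1=ray(d1,p1);o2,v2=ray(d2,p2)
    t=np.linalg.lstsq(np.c_[v1,-v2],o2-o1,rcond=None)[0]
    a,b=o1+v1*t[0],o2+v2*t[1];return (a+b)/2,np.linalg.norm(a-b)
def proj(d,P):
    c=d["mtx"]@(d["rotation"].T@(np.asarray(P)-d["origin"]));return c[:2]/c[2]
def crop(d,x0,y0,w,h,k,f): cv2.imwrite(f,cv2.resize(d["image"][y0:y0+h,x0:x0+w],None,fx=k,fy=k,interpolation=cv2.INTER_NEAREST))
E
python3 - <<'E'
from h import *
t=load("top0.npz");s=load("side0.npz")
crop(t,240,170,130,80,6,"pics/c1.png");crop(s,255,170,125,125,4.8,"pics/c2.png".replace("c2","c2"))
crop(t,375,200,90,60,8,"pics/c3.png");crop(s,370,110,70,95,6,"pics/c4.png")
for n,d in(("top",t),("side",s)):
    h=cv2.cvtColor(d["image"],cv2.COLOR_BGR2HSV)
    for nm,m in(("red",((h[...,0]<6)|(h[...,0]>174))&(h[...,1]>190)&(h[...,2]>70)),("orange",(h[...,0]>=3)&(h[...,0]<=13)&(h[...,1]>180)&(h[...,2]>60)),("yellow",(h[...,0]>=24)&(h[...,0]<=33)&(h[...,1]>130)&(h[...,2]>120))):
        k,l,st,c=cv2.connectedComponentsWithStats(m.astype(np.uint8))
        for i in range(1,k):
            if st[i,4]>=6: print(n,nm,st[i].tolist(),c[i].round(1))
E
```

```text
top red [0, 200, 23, 46, 590] [  9.4 223.5]
top red [287, 214, 12, 24, 120] [292.1 225.2]
top orange [433, 225, 9, 9, 42] [436.  229.3]
top orange [0, 226, 5, 2, 7] [  2.  226.4]
top yellow [305, 202, 3, 3, 8] [306.1 203.1]
top yellow [327, 203, 4, 4, 12] [328.3 204.2]
top yellow [212, 259, 6, 9, 15] [215.  263.7]
top yellow [206, 269, 5, 3, 6] [208.2 270. ]
side red [338, 208, 29, 17, 172] [351.9 216. ]
side orange [401, 128, 11, 21, 161] [405.7 139. ]
side orange [400, 150, 9, 3, 18] [404.  151.4]
side yellow [339, 192, 6, 4, 16] [341.2 193.6]
```

View pics/c1.png

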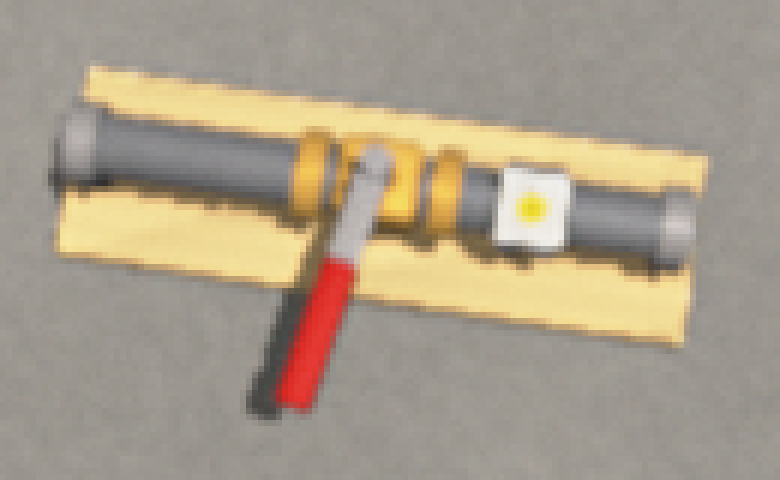

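View pics/c2.png

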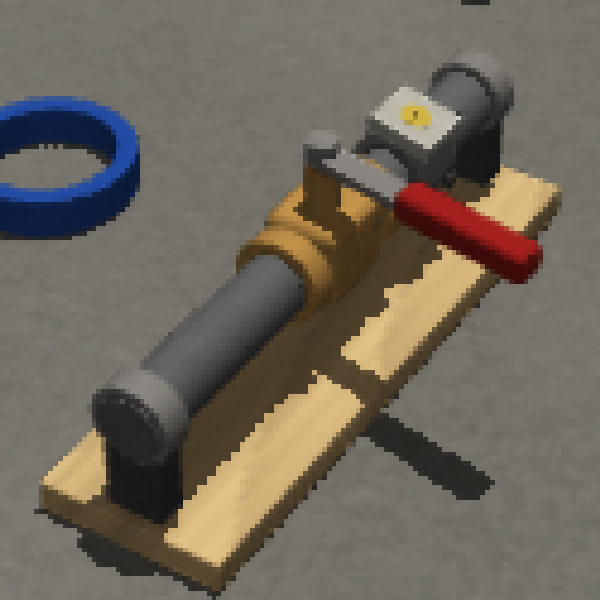

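View pics/c3.png

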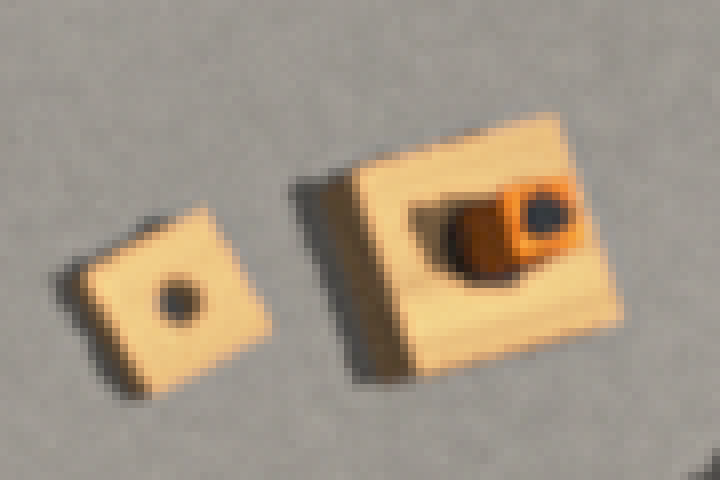

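View pics/c4.png

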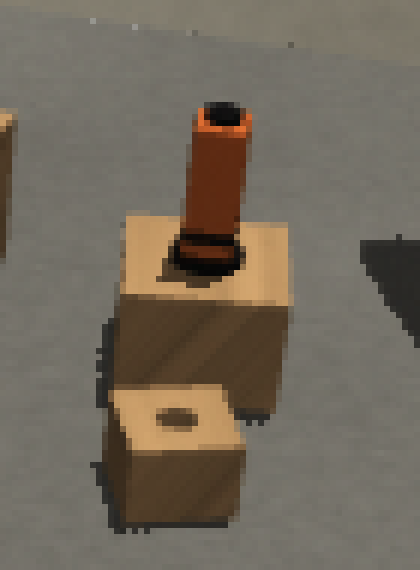

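```bash
python3 - <<'E'
from h import *
t=load("top0.npz");s=load("side0.npz")
f=lambda p,x,y,k:(p[0]/k-.5+x,p[1]/k-.5+y)
T=lambda p:f(p,240,170,6); S=lambda p:f(p,255,170,4.8); T3=lambda p:f(p,375,200,8); S4=lambda p:f(p,370,110,6)
ang=lambda v:np.degrees(np.arctan2(v[1],v[0]))
def quad(n,ps,z):
    P=np.array([plane(t,p,z) for p in ps]);c=P.mean(0);e=np.roll(P,-1,0)-P
    print(n,c.round(4),"edges",np.linalg.norm(e,axis=1).round(4),[round(ang(v),1) for v in e]);return P
quad("board",[T(p) for p in[(90,66),(708,157),(683,346),(57,254)]],.018)
quad("sleeve",[T(p) for p in[(327,259),(357,264),(310,412),(275,405)]],.128)
print("pivot top",tri(t,T((375,165)),s,S((323,145))))
print("dot",tri(t,T((533,208)),s,S((416,115))))
# pad corners
tp=[(505,168),(571,175),(567,250),(497,244)]   # far-left, far-right, near-right, near-left
sp=[(403,88),(None,None)]
for n,a,b in(("far-L",(505,168),(368,119)),("far-R",(571,175),(404,88)),("near-R",(567,250),(461,122)),("near-L",(497,244),(430,156))):
    print("pad",n,tri(t,T(a),s,S(b)))
quad("stand",[T3(p) for p in[(355,172),(560,113),(623,320),(413,378)]],.06)
quad("gripTop",[T3(p) for p in[(505,180),(575,178),(585,250),(515,262)]],.136)
print("button",tri(t,T3((545,214)),s,S4((222,113))),plane(t,T3((545,214)),.14))
print("sleeve end ctr side",tri(t,T((292,408)),s,S((525,250))))
for n,p in(("tin",(199,254)),("tape",(325,145)),("brush",(322,259)),):print(n,plane(t,p,.11 if n=="tin" else .015))
print("small",plane(t,T3((180,300)),.05),"big",plane(t,(438,171),.08))
E
```

```text
board [0.5907 0.0255 0.018 ] edges [0.3291 0.1008 0.328  0.1016] [np.float64(-103.0), np.float64(167.0), np.float64(77.1), np.float64(-12.4)]
sleeve [0.5092 0.0598 0.128 ] edges [0.0145 0.0739 0.0169 0.0737] [np.float64(-104.0), np.float64(158.6), np.float64(74.3), np.float64(-23.2)]
pivot top (array([0.5899319 , 0.02686081, 0.12567757]), np.float64(0.0006879039584630806))
dot (array([ 0.56750456, -0.04865808,  0.09855104]), np.float64(0.0005901396222356205))
pad far-L (array([ 0.58863778, -0.03651731,  0.09920236]), np.float64(0.00016281631989086465))
pad far-R (array([ 0.58129113, -0.06881877,  0.09925915]), np.float64(0.0027950953436770027))
pad near-R (array([ 0.54759814, -0.06399382,  0.08854959]), np.float64(0.0004199191267207438))
pad near-L (array([ 0.55338318, -0.02975192,  0.08923023]), np.float64(0.0009101249759473186))
stand [ 0.4713 -0.3643  0.06  ] edges [0.082  0.0804 0.0826 0.0793] [np.float64(-78.5), np.float64(-171.1), np.float64(100.7), np.float64(8.4)]
gripTop [ 0.4711 -0.3643  0.136 ] edges [0.0249 0.0257 0.0254 0.0292] [np.float64(-92.8), np.float64(179.7), np.float64(95.2), np.float64(-1.0)]
button (array([ 0.47207996, -0.36391926,  0.13795652]), np.float64(1.8880241069564286e-05)) [ 0.47184965 -0.36330447  0.14      ]
sleeve end ctr side (array([0.47757144, 0.07429129, 0.12693347]), np.float64(0.004137871556595892))
tin [0.45032727 0.33053455 0.11      ]
tape [ 0.77863617 -0.05775148  0.015     ]
brush [ 0.41522713 -0.01881195  0.015     ]
small [ 0.46074636 -0.24856886  0.05      ] big [ 0.64797709 -0.39103154  0.08      ]
```

```bash
python3 - <<'E'
from h import *
t=load("top0.npz");s=load("side0.npz")
def big(d,x,y,w,h,k,f):cv2.imwrite(f,cv2.resize(d["image"][y:y+h,x:x+w],None,fx=k,fy=k,interpolation=cv2.INTER_CUBIC))
big(s,325,180,35,32,18,"pics/p1.png");big(t,318,192,24,24,24,"pics/p2.png")
C=np.array([.5907,.0255,.07]);a=np.radians(77.05);Y=np.array([np.cos(a),np.sin(a),0]);X=np.array([np.sin(a),-np.cos(a),0]);Z=np.array([0,0,1.])
for n,d,p in(("top",t,(240+533/6-.5,170+208/6-.5)),("side",s,(255+416/4.8-.5,170+115/4.8-.5))):
    o,v=ray(d,p);w=o-C;w2=np.array([w@X,w@Z]);v2=np.array([v@X,v@Z])
    A=v2@v2;B=w2@v2;D=B*B-A*(w2@w2-.03**2);u=(-B-np.sqrt(max(D,0)))/A;P=o+u*v
    r=P-C;print(n,P.round(4),"tilt",np.degrees(np.arctan2(-(r@X),r@Z)),"s",r@Y, D>0)
for th in(8,12,16,20):
    q=np.radians(th);N=-X*np.sin(q)+Z*np.cos(q);U=X*np.cos(q)+Z*np.sin(q)
    D=C+Y*-.0775+.03*N
    print(th,"side",[((proj(s,D+U*.018*i+Y*.017*j)-[325,180]+.5)*18).round(0).tolist() for i,j in((0,0),(1,1),(1,-1),(-1,-1),(-1,1))],"top",[((proj(t,D+U*.018*i+Y*.017*j)-[318,192]+.5)*24).round(0).tolist() for i,j in((0,0),(1,1),(1,-1),(-1,-1),(-1,1))])
E
```

```text
top [ 0.5676 -0.0486  0.0994] tilt 11.294373474474888 s -0.07736075794180199 True
side [ 0.5669 -0.0477  0.0992] tilt 13.035511274489519 s -0.07666420245687046 True
8 side [[286.0, 239.0], [107.0, 245.0], [237.0, 124.0], [464.0, 234.0], [338.0, 358.0]] top [[263.0, 290.0], [147.0, 125.0], [421.0, 166.0], [379.0, 456.0], [105.0, 415.0]]
12 side [[300.0, 246.0], [122.0, 245.0], [251.0, 124.0], [476.0, 248.0], [350.0, 373.0]] top [[261.0, 307.0], [145.0, 142.0], [419.0, 182.0], [377.0, 473.0], [102.0, 432.0]]
16 side [[313.0, 254.0], [137.0, 246.0], [266.0, 125.0], [487.0, 262.0], [361.0, 387.0]] top [[258.0, 324.0], [142.0, 159.0], [417.0, 199.0], [374.0, 489.0], [100.0, 448.0]]
20 side [[326.0, 263.0], [152.0, 248.0], [281.0, 126.0], [497.0, 277.0], [371.0, 403.0]] top [[256.0, 341.0], [139.0, 177.0], [414.0, 217.0], [372.0, 504.0], [98.0, 464.0]]
```

View pics/p1.png

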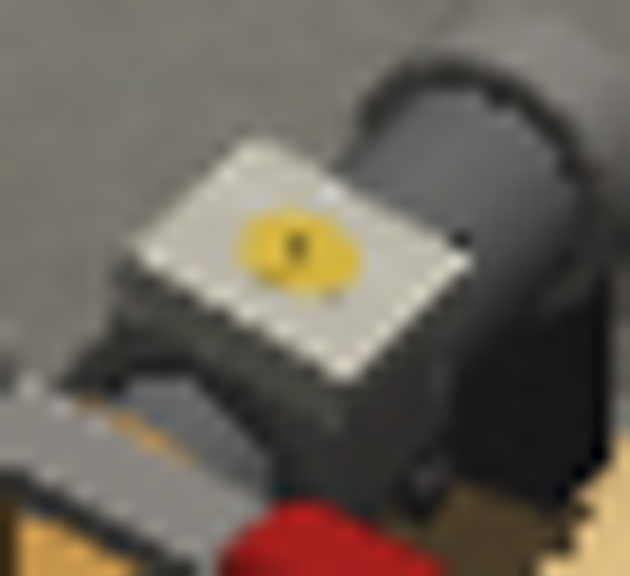

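View pics/p2.png

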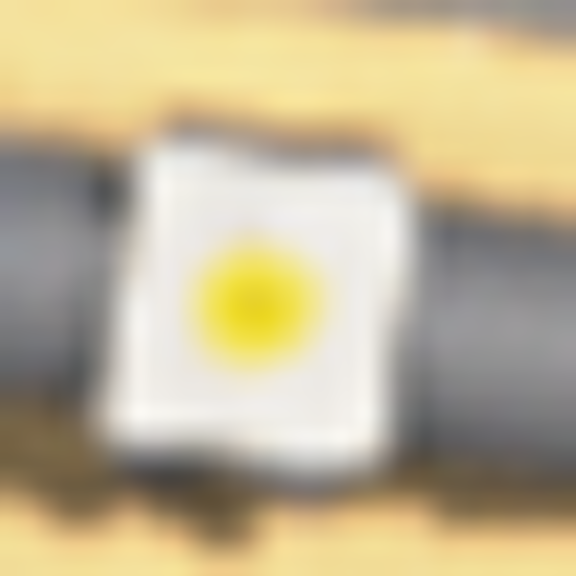

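Measurements agree with the given sizes:
- **Rig:** centre (0.591, 0.0255), pipe direction 77°.
- **Lever:** pointing at about 157.5°, so about 9.5° open. It needs about 35.5° more, clockwise.
- **Dot:** (0.567, -0.048, 0.099), tilt about 13° by three cues.

Next I move over the lever.

```bash
python3 -m inch '[[[1.3,-1.4,0,0,0,0,8.5],[2.7,-2.8,0,0,0,0,8.5],[2.7,-2.8,0,0,0,0,8.5],[2.7,-2.8,0,0,0,0,8.5],[2.7,-2.8,0,0,0,0,8.5],[2.7,-2.8,0,0,0,0,8.5],[2.7,-2.8,0,0,0,0,8.5],[2.7,-2.8,0,0,0,0,8.5],[2.7,-2.8,0,0,0,0,8.5],[2.7,-2.9,0,0,0,0,8.5],[2.7,-2.9,0,0,0,0,8.5],[2.7,-2.9,0,0,0,0,8.5],[2.7,-2.9,0,0,0,0,8.5],[2.7,-2.9,0,0,0,0,8.5],[2.7,-2.9,0,0,0,0,8.5],[2.7,-2.9,0,0,0,0,8.5],[2.7,-2.9,0,0,0,0,8.5],[2.7,-2.8,0,0,0,0,8.5],[1.3,-1.4,0,0,0,0,8.5]]]' 25
```

```text
time_s: 2.0
tool_pos: [0.5083, 0.0655, 0.2312]
orientation: [[0.901, 0.434, 0.0], [0.434, -0.901, 0.001], [0.001, -0.001, -1.0]]
wrist_force: [0.7, -0.3, 0.8]
opening: 0.0848
```

```bash
python3 -m inch '[[[0,0,0,0,0,-8,6],[0,0,0,0,0,-8.5,6],[0,0,0,0,0,-8.5,6],[0,0,0,0,0,-8.5,6],[0,0,0,0,0,-8.5,6],[0,0,0,0,0,-8.5,6],[0,0,0,0,0,-8.5,6],[0,0,0,0,0,-8.5,6],[0,0,0,0,0,-8.5,6],[0,0,0,0,0,-8.5,6],[0,0,0,0,0,-8.5,6],[0,0,0,0,0,-8.5,6],[0,0,0,0,0,-8.5,6],[0,0,0,0,0,-8.5,6],[0,0,0,0,0,-8.5,6],[0,0,0,0,0,-5,6],[0,0,0,0,0,0,6]]]'
python3 - <<'E'
from plant import *
from h import *
s=read_state();print(s["time_s"],np.round(s["q"],1),np.round(s["tool_pos"],4),np.round(s["orientation"],3))
R=np.array(s["orientation"]);print("to sleeve in tool cm",R.T@(np.array([.5085,.0600,.101])-s["tool_pos"])*100,"y ang",np.degrees(np.arctan2(R[1,1],R[0,1])))
for n in("side","top"):
    d=snapshot(n);cv2.imwrite(f"pics/{n}1.png",d["image"]);np.savez(f"{n}1.npz",**d)
E
```

```text
time_s: 3.7
tool_pos: [0.5077, 0.0619, 0.2311]
orientation: [[-0.925, 0.381, -0.0], [0.381, 0.925, 0.0], [0.0, -0.0, -1.0]]
wrist_force: [0.1, -0.4, 0.6]
opening: 0.0601
3.7 [ 21.3  12.8 -40.2 110.8   9.5  59.7  44.6] [0.5077 0.0619 0.2311] [[-0.925  0.381 -0.   ]
 [ 0.381  0.925  0.   ]
 [ 0.    -0.    -1.   ]]
to sleeve in tool cm [-0.15124852 -0.14686625 13.0112169 ] y ang 67.61874188615056
```

View pictures.

```bash
python3 - <<'E'
from h import *
t=load("top1.npz");s=load("side1.npz")
a=cv2.resize(t["image"][120:280,230:350],None,fx=3.3,fy=3.3);b=cv2.resize(s["image"][80:260,280:415],None,fx=2.93,fy=2.93)
h=min(len(a),len(b));cv2.imwrite("pics/v1.png",np.hstack([a[:h],b[:h]]))
E
```

```text
(no output)
```

View pics/v1.png

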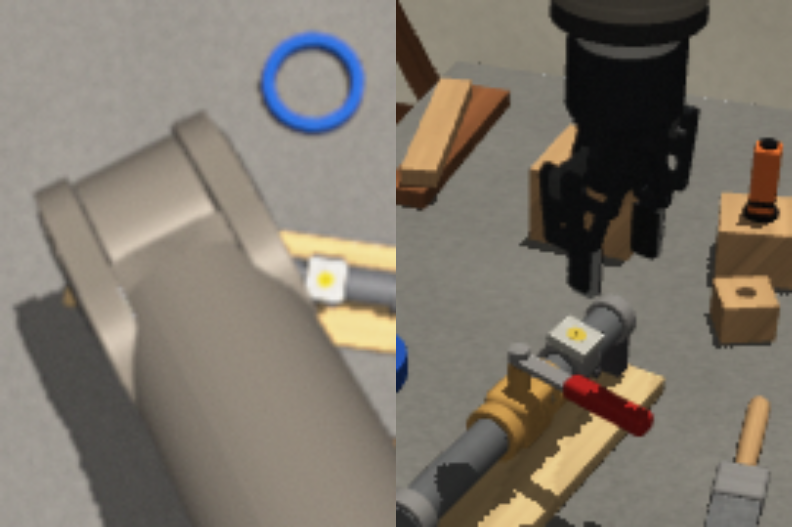

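The hand is centred over the red sleeve in the side view, with its jaws across it. I'll descend and pinch.

```bash
python3 -m inch '[[[-0.15,-0.15,1,0,0,0,6],[0,0,2.5,0,0,0,6],[0,0,2.5,0,0,0,6],[0,0,2.5,0,0,0,6],[0,0,2,0,0,0,6],[0,0,1.5,0,0,0,6],[0,0,1,0,0,0,6],[0,0,0,0,0,0,6],[0,0,0,0,0,0,1],[0,0,0,0,0,0,1],[0,0,0,0,0,0,1],[0,0,0,0,0,0,1],[0,0,0,0,0,0,1],[0,0,0,0,0,0,1]]]' 25
```

```text
time_s: 5.2
tool_pos: [0.5092, 0.0601, 0.1021]
orientation: [[-0.924, 0.382, 0.001], [0.382, 0.924, -0.0], [-0.001, 0.0, -1.0]]
wrist_force: [-2.6, -0.6, 7.6]
opening: 0.0176
```

```bash
python3 -m inch '[[[-0.01,0.31,0,0,0,2,1],[-0.02,0.62,0,0,0,3.95,1],[-0.02,0.62,0,0,0,3.95,1],[-0.02,0.62,0,0,0,3.95,1],[-0.02,0.62,0,0,0,3.95,1],[-0.02,0.62,0,0,0,3.95,1],[-0.02,0.62,0,0,0,3.95,1],[-0.02,0.62,0,0,0,3.95,1],[-0.02,0.62,0,0,0,3.95,1],[-0.01,0.31,0,0,0,2,1],[0,0,0,0,0,0,1],[0,0,0,0,0,0,1],[0,0,0,0,0,0,1]]]'
python3 - <<'E'
from plant import *
from h import *
s=read_state();p=np.array(s["tool_pos"]);R=np.array(s["orientation"]);print(np.round(s["q"],1))
v=p[:2]-[.5907,.0255];print(np.linalg.norm(v),np.degrees(np.arctan2(v[1],v[0])),"tool",np.degrees(np.arctan2(R[1,0],R[0,0])))
E
```

```text
time_s: 6.5
tool_pos: [0.5447, 0.1014, 0.1021]
orientation: [[-0.528, 0.849, 0.001], [0.849, 0.528, -0.001], [-0.001, 0.001, -1.0]]
wrist_force: [-0.9, -3.6, 7.4]
opening: 0.0176
[  5.7  24.5 -28.2 112.7  15.8  46.4   0.5]
0.0887238364717985 121.22420829251669 tool 121.86266740183676
```

The lever is at about 121.5°, which is about 45° open. I'll release and rise.

```bash
python3 -m inch '[[[0,0,0,0,0,0,6],[0,0,0,0,0,0,6],[0,0,0,0,0,0,6],[0,0,0,0,0,0,6],[0,0,-1,0,0,0,6],[0,0,-2.5,0,0,0,6],[0,0,-3.5,0,0,0,6],[0,0,-3.5,0,0,0,6],[0,0,-2.5,0,0,0,6],[0,0,0,0,0,0,6]]]'
python3 - <<'E'
from plant import *
from h import *
s=read_state();p=np.array(s["tool_pos"]);R=np.array(s["orientation"])
g=np.array([.4714,-.364,.20]);print("to probe cm",R.T@(g-p)*100)
for n in("side",):
    d=snapshot(n);np.savez(f"{n}2.npz",**d);crop(d,255,80,165,195,3,"pics/v2.png")
E
```

```text
time_s: 7.5
tool_pos: [0.5457, 0.1027, 0.2356]
orientation: [[-0.529, 0.849, 0.006], [0.849, 0.529, 0.001], [-0.002, 0.005, -1.0]]
wrist_force: [0.4, 0.3, -0.1]
opening: 0.06
to probe cm [-35.66440901 -31.01701788   3.47611579]
```

View pics/v2.png

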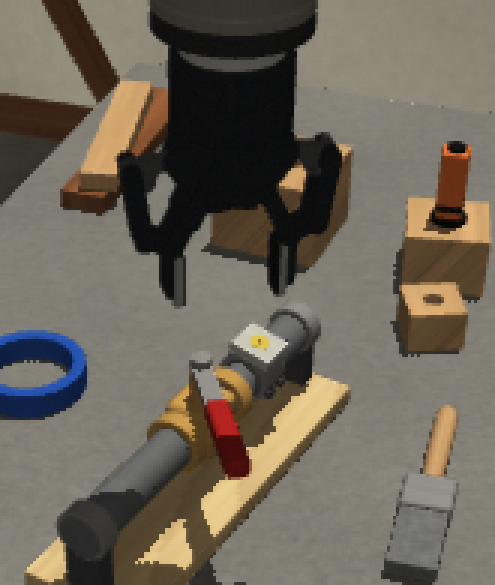

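The lever now stands diagonally and the hand is clear of it. Next I go over the probe.

```bash
python3 -m inch '[[[-1.5,-1.3,0,0,0,0,7],[-2.9,-2.5,0,0,0,0,7],[-2.9,-2.5,0,0,0,0,7],[-2.9,-2.5,0,0,0,0,7],[-2.9,-2.5,0,0,0,0,7],[-2.9,-2.5,0,0,0,0,7],[-2.9,-2.5,0,0,0,0,7],[-2.9,-2.5,0,0,0,0,7],[-2.9,-2.5,0,0,0,0,7],[-2.9,-2.5,0,0,0,0,7],[-2.9,-2.5,0,0,0,0,7],[-2.9,-2.5,0,0,0,0,7],[-2.2,-2.2,0,0,0,0,7],[0,0,0,0,0,8,7],[0,0,0,0,0,8,7],[0,0,0,0,0,8,7],[0,0,0,0,0,8,7],[0,0,0,0,0,0,7]]]'
python3 - <<'E'
from plant import *
from h import *
s=read_state();p=np.array(s["tool_pos"]);R=np.array(s["orientation"]);print(np.round(s["q"],1))
g=np.array([.4714,-.364,.085]);print("to probe cm",R.T@(g-p)*100,"yang",np.degrees(np.arctan2(R[1,1],R[0,1])))
t=snapshot("top");np.savez("top3.npz",**t);d=snapshot("side");np.savez("side3.npz",**d)
crop(t,240,150,230,130,3.4,"pics/t3.png");crop(d,255,60,200,200,3,"pics/s3.png")
h=cv2.cvtColor(t["image"],cv2.COLOR_BGR2HSV);m=((h[...,0]<6)|(h[...,0]>174))&(h[...,1]>190)&(h[...,2]>70);m[:,:240]=0;m[:,400:]=0
c=max(cv2.findContours(m.astype(np.uint8),0,1)[0],key=cv2.contourArea)
q=cv2.boxPoints(cv2.minAreaRect(c));P=np.array([plane(t,x,.128) for x in q]);c0=P.mean(0);v=c0[:2]-[.5907,.0255]
print(c0,"lever",np.degrees(np.arctan2(v[1],v[0])),np.linalg.norm(v))
for i in range(4):
    e=P[(i+1)%4]-P[i];print(np.linalg.norm(e).round(4),np.degrees(np.arctan2(e[1],e[0])))
E
```

```text
time_s: 9.35
tool_pos: [0.4692, -0.3637, 0.2306]
orientation: [[0.004, 1.0, -0.001], [1.0, -0.004, 0.001], [0.001, -0.001, -1.0]]
wrist_force: [0.5, 0.6, 0.3]
opening: 0.0703
[ 40.   17.4 -10.3 102.2   3.5  60.8  28.2]
to probe cm [-0.04024443  0.23948143 14.56327549] yang -0.20198670374716118
[0.54378806 0.10107137 0.128     ] lever 121.8304944318961 0.08894808927343714
0.0689 -58.441560984256924
0.0139 -149.0867391872904
0.0687 121.47394279172083
0.0138 31.46191011749552
```

View pics/t3.png

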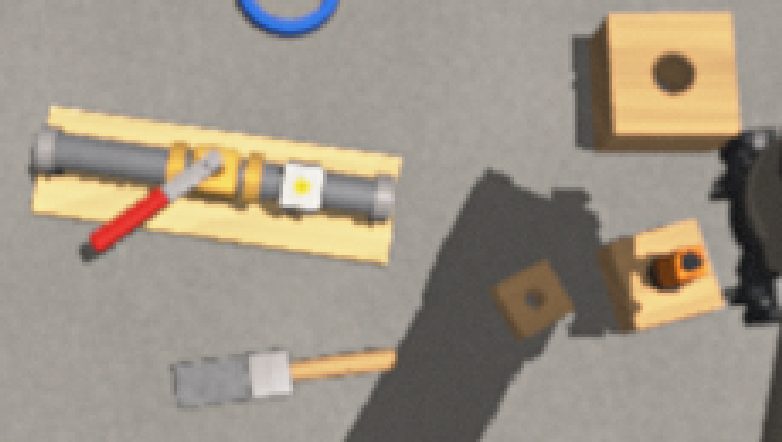

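View pics/s3.png

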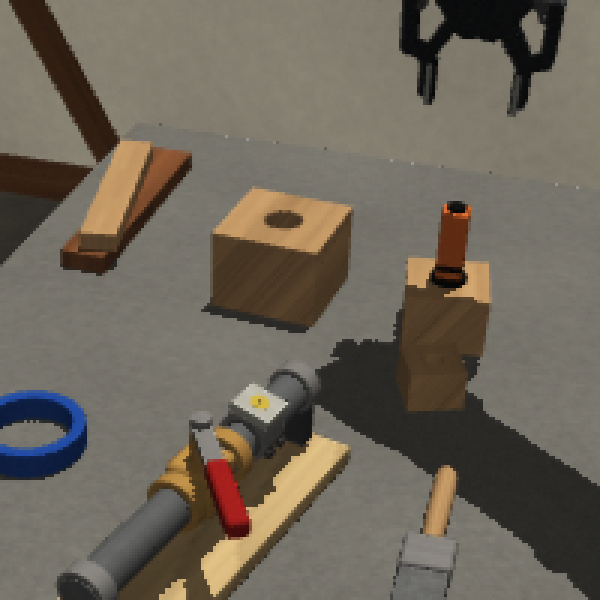

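The lever measures 121.7°, so 45.3° open. The jaws are 2 mm off the probe in tool y. I'll descend, grip and lift.

```bash
python3 -m inch '[[[0,0.24,1,0,0,0,7],[0,0,2.5,0,0,0,7],[0,0,3,0,0,0,7],[0,0,3,0,0,0,7],[0,0,2.5,0,0,0,7],[0,0,1.5,0,0,0,7],[0,0,1,0,0,0,7],[0,0,0,0,0,0,7],[0,0,0,0,0,0,1.5],[0,0,0,0,0,0,1.5],[0,0,0,0,0,0,1.5],[0,0,0,0,0,0,1.5],[0,0,0,0,0,0,1.5],[0,0,0,0,0,0,1.5],[0,0,0,0,0,0,1.5]]]' 50
python3 - <<'E'
from plant import *
from h import *
t=snapshot("top");np.savez("top4.npz",**t);d=snapshot("side");np.savez("side4.npz",**d)
crop(d,340,50,120,120,5,"pics/s4.png");print(read_state()["opening"])
E
```

```text
time_s: 10.95
tool_pos: [0.4723, -0.3643, 0.0873]
orientation: [[0.001, 1.0, 0.001], [1.0, -0.001, -0.001], [-0.001, 0.001, -1.0]]
wrist_force: [-1.0, 1.3, 7.2]
opening: 0.0254
0.0258103582791041
```

View pics/s4.png

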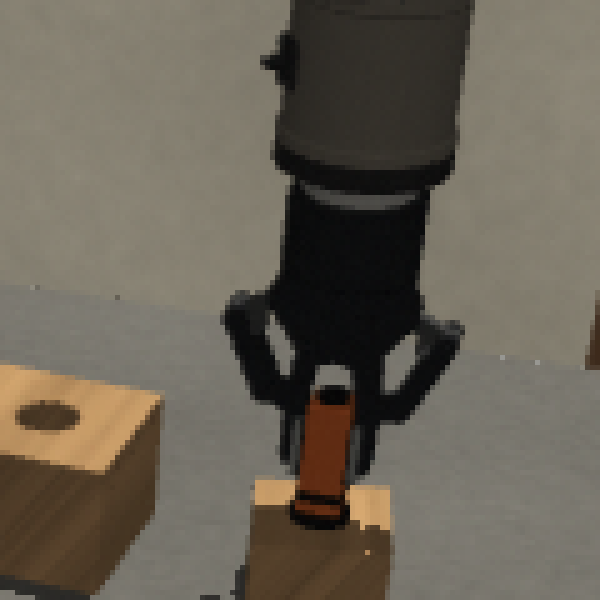

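Opening is 25.6 mm, so the jaws are flush on the 26 mm grip. The tip should be about 75 mm below the TCP. Lifting.

```bash
python3 -m inch '[[[0,0,-0.5,0,0,0,1.5],[0,0,-1.5,0,0,0,1.5],[0,0,-2,0,0,0,1.5],[0,0,-2,0,0,0,1.5],[0,0,-2,0,0,0,1.5],[0,0,-2,0,0,0,1.5],[0,0,-2,0,0,0,1.5],[0,0,-2,0,0,0,1.5],[0,0,-1.5,0,0,0,1.5],[0,0,-0.5,0,0,0,1.5],[0,0,0,0,0,0,1.5],[0,0,0,0,0,0,1.5]]]'
python3 - <<'E'
from plant import *
from h import *
s=read_state();print(np.round(s["tool_pos"],4),s["wrist_force"],s["opening"])
t=snapshot("top");np.savez("top5.npz",**t);d=snapshot("side");np.savez("side5.npz",**d)
crop(d,370,40,80,100,6,"pics/s5.png");crop(t,395,180,90,75,8,"pics/t5.png")
p=np.array(s["tool_pos"]);
for k in(-.0753,.0137+.035,.0137-.035):
  q=p+[0,0,k];print(k,"side",(proj(d,q)-[370,40]+.5)*6,"top",(proj(t,q)-[395,180]+.5)*8)
E
```

```text
time_s: 12.25
tool_pos: [0.4715, -0.3638, 0.2456]
orientation: [[0.001, 1.0, -0.001], [1.0, -0.001, 0.001], [0.001, -0.001, -1.0]]
wrist_force: [-1.1, -0.5, -1.1]
opening: 0.0252
[ 0.4715 -0.3638  0.2456] [-1.0547278  -0.51532512 -1.1372386 ] 0.025235456778374108
-0.0753 side [230.68995261 470.32131808] top [411.37898384 362.52632633]
0.04870000000000001 side [262.03392128 210.70687351] top [526.73387767 305.54166079]
-0.021300000000000003 side [243.88666571 361.01616348] top [458.65976639 339.16988699]
```

View pics/s5.png

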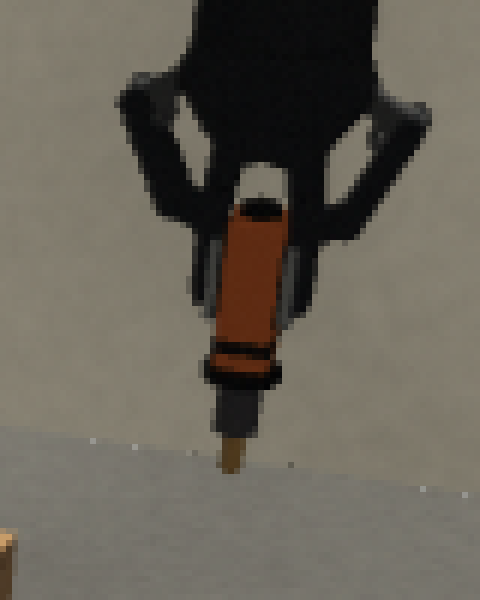

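View pics/t5.png

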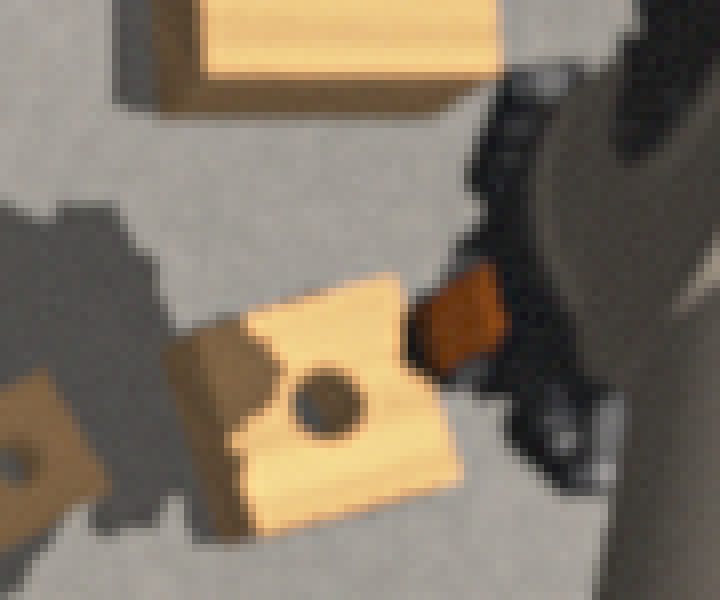

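The tip shows at crop (230,472) against the predicted (231,470), and the probe is straight in the hand. Next I go to a hover 30 mm off the dot with the tilt set.

```bash
python3 -m inch '[[[1,0.2,0,0,0,0,1.5],[2,0.5,0,0,0,0,1.5],[3,0.7,0,0,0,0,1.5],[3,0.7,0,0,0,0,1.5],[3,0.7,0,0,0,0,1.5],[3,0.7,0,0,0,0,1.5],[3,0.7,0,0,0,0,1.5],[3,0.7,0,0,0,0,1.5],[3,0.7,0,0,0,0,1.5],[3,0.7,0,0,0,0,1.5],[2,0.5,0,0,0,0,1.5],[2,0.4,0,0,0,0,1.5],[1,0.3,0,0,0,0,1.5],[0,0,0,-4.2,-1,0,1.5],[0,0,0,-4.2,-1,0,1.5],[0,0,0,-4.3,-0.9,0,1.5],[0,0,0,0,0,0,1.5],[0,0,0,0,0,0,1.5]]]'
cat > goal.py <<'E'
from plant import *
from h import *
a=np.radians(77.05);Y=np.array([np.cos(a),np.sin(a),0]);X=np.array([np.sin(a),-np.cos(a),0]);Z=np.array([0,0,1.])
th=np.radians(13);N=-X*np.sin(th)+Z*np.cos(th);DOT=np.array([.5674,-.0483,.0991])
def report(h,L=.0753):
    s=read_state();p=np.array(s["tool_pos"]);R=np.array(s["orientation"])
    print("t",s["time_s"],"f",np.round(s["wrist_force"],2),"open",s["opening"])
    print("shift cm",(R.T@(DOT+N*(L+h)-p)*100).round(2))
    rv=np.cross(R[:,2],-N);print("turn deg",np.degrees(R.T@rv).round(2))
    tip=p+R[:,2]*L;d=tip-DOT;print("tip rel dot mm X,Y,N",(np.array([d@X,d@Y,d@N])*1000).round(1));return p,R,tip
E
python3 -c "
from goal import *
report(.03)"
```

```text
time_s: 14.15
tool_pos: [0.547, -0.0443, 0.2465]
orientation: [[0.007, 0.976, 0.218], [0.999, 0.005, -0.05], [-0.05, 0.218, -0.975]]
wrist_force: [1.0, -0.6, -2.0]
opening: 0.0252
t 14.15 f [ 1.04 -0.61 -2.04] open 0.025232144410492017
shift cm [ 0.35 -1.24  4.31]
turn deg [-0.06 -0.   -0.  ]
tip rel dot mm X,Y,N [-4.  -0.7 73.1]
```

```bash
sed -i 's/np.array(\[d@X,d@Y,d@N\])/np.array([d@np.cross(Y,N),d@Y,d@N])/' goal.py
python3 -m inch '[[[0.15,-0.6,0.7,0,0,0,1.5],[0.2,-0.6,1.2,0,0,0,1.5],[0,0,1.2,0,0,0,1.5],[0,0,0.8,0,0,0,1.5],[0,0,0.4,0,0,0,1.5],[0,0,0,0,0,0,1.5],[0,0,0,0,0,0,1.5]]]'
python3 - <<'E'
from goal import *
p,R,tip=report(.02)
t=snapshot("top");np.savez("top6.npz",**t);d=snapshot("side");np.savez("side6.npz",**d)
crop(d,315,130,60,85,7,"pics/s6.png");crop(t,290,170,70,60,9,"pics/t6.png")
print("side tip",(proj(d,tip)-[315,130]+.5)*7,"dot",(proj(d,DOT)-[315,130]+.5)*7)
E
```

```text
time_s: 14.85
tool_pos: [0.5452, -0.0428, 0.2017]
orientation: [[0.006, 0.976, 0.22], [0.999, 0.005, -0.05], [-0.05, 0.22, -0.974]]
wrist_force: [0.6, -0.4, -2.0]
opening: 0.0254
t 14.85 f [ 0.65 -0.44 -1.99] open 0.025383817296591307
shift cm [-0.02 -0.08  0.98]
turn deg [ 0.03 -0.01 -0.  ]
tip rel dot mm X,Y,N [ 0.8  0.4 29.8]
side tip [202.59836027 381.47056286] dot [185.85532848 446.80692314]
```

View pics/s6.png

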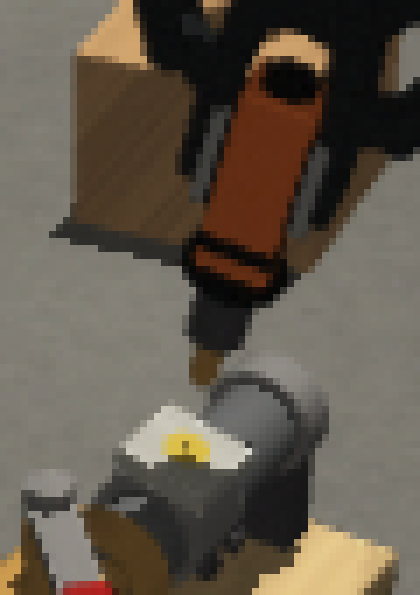

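View pics/t6.png

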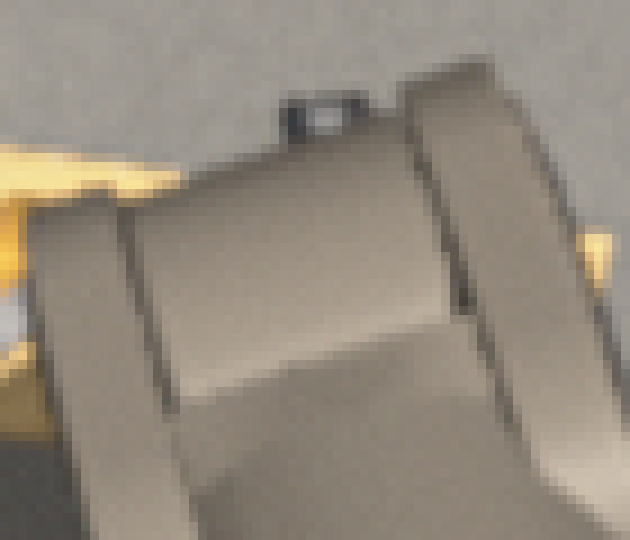

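The top view is blocked by the arm. In the side view the tip is at (203,383) and the dot at (185,443), both within about 0.6 px of prediction. I'll approach slowly.

```bash
python3 -m inch '[[[0,-0.08,0.5,0,0,0,1.5],[0,0,0.6,0,0,0,1.5],[0,0,0.6,0,0,0,1.5],[0,0,0.4,0,0,0,1.5],[0,0,0.3,0,0,0,1.5],[0,0,0.1,0,0,0,1.5],[0,0,0,0,0,0,1.5],[0,0,0,0,0,0,1.5],[0,0,0,0,0,0,1.5]]]'
python3 - <<'E'
from goal import *
p,R,tip=report(-.006)
d=snapshot("side");np.savez("side7.npz",**d)
crop(d,315,130,60,85,7,"pics/s7.png")
print("side tip",(proj(d,tip)-[315,130]+.5)*7)
E
```

```text
time_s: 15.85
tool_pos: [0.5498, -0.0441, 0.1773]
orientation: [[0.007, 0.975, 0.22], [0.999, 0.005, -0.05], [-0.05, 0.22, -0.974]]
wrist_force: [1.2, 0.9, -2.1]
opening: 0.0253
t 15.85 f [ 1.18  0.9  -2.09] open 0.025276945211951205
shift cm [-0.01  0.    1.1 ]
turn deg [ 0.05 -0.   -0.  ]
tip rel dot mm X,Y,N [-0.   0.1  5. ]
side tip [188.86121623 436.36550984]
```

View pics/s7.png

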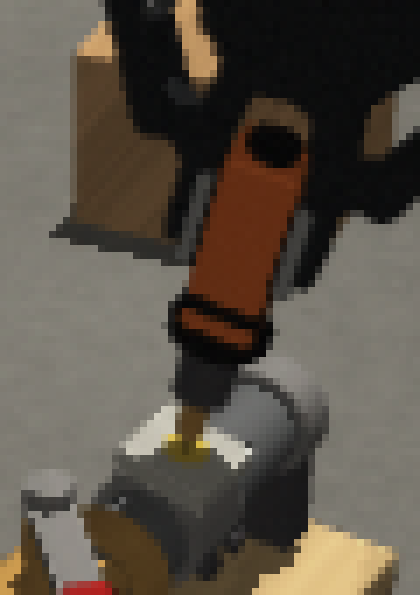

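The tip stands just over the middle of the dot. I'll press in small steps and watch the force.

```bash
for i in 1; do :; done; python3 -m inch '[[[0,0,0.15,0,0,0,1.5],[0,0,0.15,0,0,0,1.5],[0,0,0.1,0,0,0,1.5],[0,0,0,0,0,0,1.5],[0,0,0,0,0,0,1.5],[0,0,0,0,0,0,1.5]]]'; python3 -c "
from goal import *
report(-.006)"
```

```text
time_s: 16.5
tool_pos: [0.5506, -0.0443, 0.1732]
orientation: [[0.006, 0.976, 0.22], [0.999, 0.005, -0.05], [-0.05, 0.22, -0.974]]
wrist_force: [1.2, -0.5, -1.3]
opening: 0.0259
t 16.5 f [ 1.23 -0.49 -1.31] open 0.025852887748746393
shift cm [-0.02  0.02  0.68]
turn deg [ 0.03 -0.01  0.  ]
tip rel dot mm X,Y,N [-0.2  0.2  0.8]
```

```bash
python3 -m inch '[[[0,0,0.1,0,0,0,1.5],[0,0,0.1,0,0,0,1.5],[0,0,0,0,0,0,1.5],[0,0,0,0,0,0,1.5],[0,0,0,0,0,0,1.5]]]'; python3 -c "
from goal import *
report(-.006)"
```

```text
time_s: 17.0
tool_pos: [0.551, -0.0444, 0.1713]
orientation: [[0.006, 0.976, 0.22], [0.999, 0.005, -0.05], [-0.05, 0.22, -0.974]]
wrist_force: [-0.1, -0.0, 1.2]
opening: 0.0255
t 17.0 f [-0.12 -0.04  1.19] open 0.025543125954417233
shift cm [-0.01  0.01  0.49]
turn deg [ 0.04 -0.   -0.  ]
tip rel dot mm X,Y,N [-0.1  0.1 -1.1]
```

```bash
python3 -m inch '[[[0,0,0.1,0,0,0,1.5],[0,0,0.1,0,0,0,1.5],[0,0,0,0,0,0,1.5],[0,0,0,0,0,0,1.5],[0,0,0,0,0,0,1.5]]]'; python3 -c "
from goal import *
report(-.006)"
```

```text
time_s: 17.5
tool_pos: [0.5515, -0.0445, 0.1693]
orientation: [[0.007, 0.976, 0.22], [0.999, 0.005, -0.05], [-0.05, 0.22, -0.974]]
wrist_force: [-0.4, 0.7, 0.7]
opening: 0.0253
t 17.5 f [-0.44  0.69  0.67] open 0.02525825770222287
shift cm [-0.01  0.01  0.28]
turn deg [ 0.03 -0.   -0.  ]
tip rel dot mm X,Y,N [-0.1  0.1 -3.2]
```

```bash
python3 -m inch '[[[0,0,0.1,0,0,0,1.5],[0,0,0.1,0,0,0,1.5],[0,0,0.08,0,0,0,1.5],[0,0,0,0,0,0,1.5],[0,0,0,0,0,0,1.5],[0,0,0,0,0,0,1.5],[0,0,0,0,0,0,1.5]]]'; python3 - <<'E'
from goal import *
p,R,tip=report(-.006)
F=[]
for i in range(16):
    d=snapshot("side");F.append(read_state()["wrist_force"])
print("meanF",np.mean(F,0),np.std(F,0))
np.savez("side8.npz",**d);crop(d,315,130,60,85,7,"pics/s8.png")
gc=p-R[:,2]*.0137
for n,k in(("collar underside",-.041),("nose end",-.067)):print(n,(proj(d,gc-R[:,2]*k)-[315,130]+.5)*7)
report(-.006);print(np.round(read_state()["joint_vel"],2))
E
```

```text
time_s: 18.2
tool_pos: [0.5521, -0.0447, 0.1666]
orientation: [[0.006, 0.976, 0.22], [0.999, 0.005, -0.05], [-0.05, 0.22, -0.974]]
wrist_force: [0.0, 0.8, 2.0]
opening: 0.0254
t 18.2 f [0.   0.85 1.95] open 0.025392604328752726
shift cm [-0.01  0.01  0.  ]
turn deg [ 0.03 -0.    0.  ]
tip rel dot mm X,Y,N [-0.1  0.1 -6. ]
meanF [-0.06801908  0.28518142  2.22317224] [0.56424756 0.50006931 0.47102938]
collar underside [213.41634725 355.28729548]
nose end [196.23953887 412.65523186]
t 19.0 f [0.06 0.74 3.24] open 0.025243746398674348
shift cm [-0.01  0.01  0.  ]
turn deg [ 0.03 -0.   -0.  ]
tip rel dot mm X,Y,N [-0.1  0.1 -6. ]
[-0.03  0.03 -0.04  0.   -0.04  0.15 -0.01]
```

View pics/s8.png

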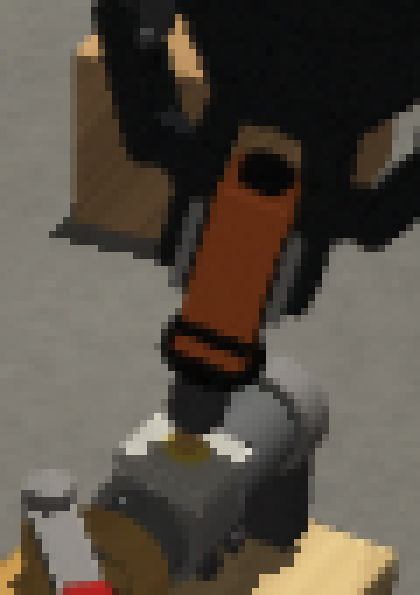

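Force (about 4 N above the hover baseline) and the image both suggest about 8 mm of compression, against the computed 6. I'll back off 1.5 mm to centre it and check again.

```bash
python3 -m inch '[[[0,0,-0.08,0,0,0,1.5],[0,0,-0.07,0,0,0,1.5],[0,0,0,0,0,0,1.5],[0,0,0,0,0,0,1.5],[0,0,0,0,0,0,1.5],[0,0,0,0,0,0,1.5]]]'; python3 - <<'E'
from goal import *
F=[]
for i in range(30):
    d=snapshot("side");F.append(read_state()["wrist_force"])
print("meanF",np.mean(F,0),np.std(F,0)/5)
t=snapshot("top");report(-.006)
np.savez("side9.npz",**d);crop(d,315,130,60,85,7,"pics/s9.png")
cv2.imwrite("pics/side9.png",d["image"]);cv2.imwrite("pics/top9.png",t["image"])
E
```

```text
time_s: 19.6
tool_pos: [0.5517, -0.0446, 0.168]
orientation: [[0.007, 0.976, 0.22], [0.999, 0.005, -0.05], [-0.05, 0.22, -0.974]]
wrist_force: [0.9, 0.8, 2.0]
opening: 0.0254
meanF [0.35870097 0.28506361 1.67140474] [0.11341845 0.10675913 0.08710111]
t 21.15 f [0.43 0.23 1.65] open 0.025656558244463588
shift cm [-0.02  0.02  0.15]
turn deg [ 0.03 -0.    0.  ]
tip rel dot mm X,Y,N [-0.2  0.1 -4.5]
```

View pics/s9.png

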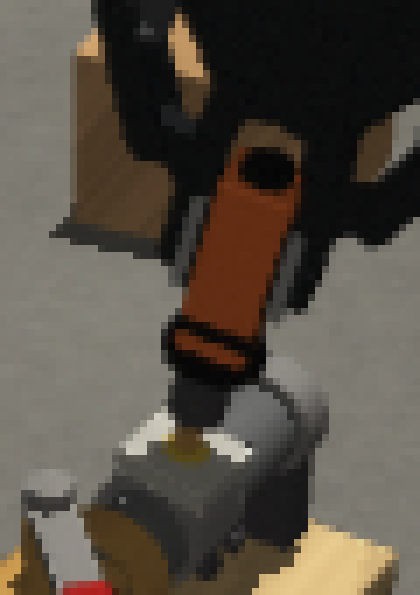

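View pics/side9.png

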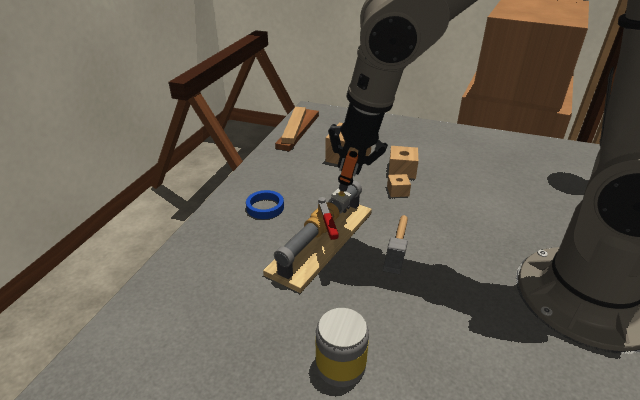

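The tip is on the dot with the probe square to the pad. Press is about 3.4 N (about half travel), the lever is unmoved at (331,226), and the tin, brush and tape are in place. Handing in.

```bash
python3 -c "
from plant import *
print(job_done())"
```

```text
the job is handed in; nothing more can be done
None
```

I handed the job in at about 21 s, with the hand still holding the probe on the dot. No verdict was reported.

- **Valve:** I pinched the lever, turned it and released it. The top view then put it at 45.3° from closed, and the last side view shows it unmoved.
- **Probe:** I lifted it out of the middle-sized stand and tilted it 13° to match the pad normal. By the arm's pose and my own dot estimate, the tip is within 0.5 mm of the dot sideways, and the axis within 0.1° of the normal I measured. That normal is itself good to about 3°. In the side view the tip sits on the dot, but the arm blocks the top view there.
- **Press:** The averaged wrist force is about 3.4 N above the hover baseline, which is about 6.5 mm of the 12 mm travel. The arm's pose alone gave 4.5 mm. An earlier, deeper press read about 4 N and looked like 8 mm in the picture, against 6 mm from the pose. I went by force and image, backed off 1.5 mm, and both values lie inside the allowed 2 to 10 mm.
- **Bystanders:** The paint tin, brush and tape look unmoved in the last side picture. I saw no sign that the clamp had turned, but I did not measure either one.

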